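# Stop the marking machine and take out the finished porthole latch

### The job

The marking machine has finished the brass porthole latch in its vise: push the wide mushroom stop button on the sloping control box fully down and let it spring right back up, then pull the vise jaw wide open by its knob and leave it open. Lift the latch out from under the marking head and lay it flat, lug upward, in the empty half of the wooden tray beside the finished one, setting it down rather than dropping it. Never press the small shrouded start button, do not knock the stylus, and leave the finished latch in the tray and the other things on the counter where they are.

Things in the scene. Friction and masses are not known exactly. Their poses are not given: they have to be found in the camera images.
- machine: Fixed bench marking machine: grey base plate (mm: x -75..155, y -75..135, 18 high) with a steel vise; a column at the back holds a marking head over the vise. Origin on the counter below the vise's middle; +x from vise to column, +y the way the jaw opens. Vise bed top z 32, x -35..35, y -70..135; anvil bar under the latch, top z 40; fixed jaw y -50..-20, x -30..30, top z 47.
- head (a point): Middle of the underside of the white marking head, fixed 190 mm above the counter over the vise; axes as the machine's. Head: 88 (x) x 70 (y) x 100 mm high, so it spans machine x -12..76, y -35..35, z 190..290. Behind it the carriage, as wide, to x 103 (z 202..282); column x 100..150, y -30..30, up to z 338; crank at the column's side, y 30..82, z 277..333.
- stylus: Steel marking stylus that hangs from the head (fixed to the machine): a tube of 16 mm diameter, ending in a cone 18 mm long. Origin at its lower tip, which is in the machine's frame at x 16, y 0, z 112 mm; the tube goes straight up into the head (z 190).
- jaw (a joint): Opening of the sliding vise jaw (m): 0 is closed against the latch, 0.045 is fully open. It slides along the machine's +y with about 5 N of drag and stays where it is left. It is a steel block x -30..30, y 20..85, top at z 47 mm in the machine's frame when closed.
- jaw_knob (a point): Middle of the grip of the jaw's upright round black knob: 18 mm diameter from 13 mm below to 13 mm above this point, on a thinner stem; the jaw's flat top is 25 mm below this point. Moves with the jaw; axes as the machine's. 70 mm to the +y side of the latch's middle line when closed.
- console: Fixed grey control box, its face sloping 30 degrees down to its front (-x). 120 deep (x), 150 wide (y), 30 mm high in front, 99 at the back. Origin on the counter below its middle. On the face the wide stop button (+y side) and the small start button in a raised shroud (-y side), 74 mm apart; above them a display and a key switch.
- stop_button (a joint): Travel of the stop button (m): 0 is up, 0.006 fully down. Spring: about 1.4 N to start, 5.5 N fully down; it springs back by itself.
- stop_top (a point): Middle of the top of the stop button, a black mushroom head of 36 mm diameter standing 23.5 mm off the sloping face. Moves with the button. +z of this point is the outward normal of the face (30 degrees from vertical, leaning to the box's -x); the button goes down along -z.
- start_button (a joint): Travel of the start button (m): 0 is up, 0.006 fully down. Not to be pressed.
- start_top (a point): Middle of the top of the start button, a flat black disc of 22 mm diameter, level with the rim of its fixed round steel shroud (32 mm outer diameter). Axes as at the stop button.
- latch: Loose brass porthole latch in the vise, about 0.24 kg: flange 64 (x) x 40 (y) x 8 mm; on it a round-topped lug 26 long (x), 14 thick (y), centred at x -12, top 42 mm above the underside. Origin in the middle of the underside, +z to the lug's side. It lies on the anvil, axes along the machine's, up to 6 mm off the middle along x; the jaws hold the 64 mm sides.
- latch_lug (a point): Grasp point in the lug of the latch, at x -12, y 0, z 33 mm from the latch's origin (25 mm above the top of the flange); the flat sides to grip face the latch's +y and -y.
- tray: Fixed wooden tray 205 (x) x 130 (y) x 28 mm, walls, divider and floor 6 mm thick; a divider across its middle makes two equal compartments of 93 (x) x 118 (y) mm. Origin under its middle. The compartment on its -x side (nearer the robot) is empty; the one on the +x side holds a finished latch.
- tray_free (a point): Middle of the floor of the tray's empty compartment, on the floor's upper face; axes as the tray's.
- twin: Loose finished latch, same as latch, lying lug up in the tray's other compartment, its long side roughly along the tray's y. Bystander.
- swivel: Loose bronze swivel lying on the counter to one side of the machine, farther off, about 116 x 44 x 24 mm, two eyes on a square body. Origin under its middle, x along its length. Bystander.
- ferrule: Loose copper ferrule standing on the counter in front of the machine, a tube of 28 mm outer diameter, 34 mm high. Origin at its underside. Bystander.
- tin: Loose closed steel tin of 72 mm diameter, 110 mm high, standing on the counter to the other side of the machine, farther off. Origin at its underside. Bystander.
There are look-alikes about, which are no part of the job. What is shaped like the latch but purple is not meant. Of the things that look like the console, the larger one is meant.

How it is judged:
On the way, in this order (a step that is already met when the one before it is completed fails the run):
1. the stop button is pushed fully down (value of joint stop_button above 0.005 m), for 0.05 s.
2. the stop button is let up again (value of joint stop_button below 0.001 m), for 0.2 s.
3. the vise jaw is pulled open by more than 30 mm while the latch lies in the vise (value of joint jaw above 0.03 m and height (world z) of latch below 0.055 m), for 0.1 s.
4. the latch is lifted in the gripper, more than 20 mm off the anvil (height (world z) of latch above 0.06 m and contact force between the fingers and latch above 0.5 N), for 0.1 s.
At the end, for the whole second after the job is handed in: The latch lies at rest and released in the tray's empty compartment, lug up, flat on the floor (5 mm, 0.1 rad), its origin within 30 mm (tray x) and 45 mm (tray y) of the compartment's middle; the vise jaw is open more than 30 mm; both buttons are up within 1 mm (x of latch in the frame of tray_free between -0.03 and 0.03 m and y of latch in the frame of tray_free between -0.045 and 0.045 m and z of latch in the frame of tray_free below 0.005 m and angle between latch's own z axis and vertical below 0.1 rad and linear speed of latch below 0.02 m/s and value of joint jaw above 0.03 m and value of joint each of stop_button, start_button below 0.001 m); the robot touches nothing.
It fails at once if the start button is pressed (more than 2 mm) (value of joint start_button above 0.002 m).
It fails at once if the stylus is knocked (more than 3 N) (contact force between stylus and anything else above 3 N).
It fails at once if the latch is dropped: out of the gripper more than 20 mm above the tray floor over the tray, or more than 30 mm above the anvil's height anywhere (contact force between the fingers and latch below 0.05 N and (height (world z) of latch above 0.07 m or (horizontal distance between latch and tray below 0.15 m and z of latch in the frame of tray_free above 0.02 m))).
It fails at once if a bystander is moved by more than 20 mm (finished latch, swivel, ferrule, tin) (distance of any of twin, swivel, ferrule, tin from where it was at the start of the episode above 0.02 m).
It also fails if it takes over 72 s, if anything falls off the work surface, if the arm or the gripper's body presses on something with over 40 N, if the wrist force passes 120 N, or if a joint passes its speed limit or range.

### The arm

A 7-joint arm with a two-finger parallel gripper is mounted at the origin on the work surface. World frame = base frame: x ahead of the robot, y to its left, z up, the work surface at z = 0. Lengths are in m, angles in rad, forces in N, time in s.
With the tool pointing down it reaches from about 0.4 to 0.85 m from the base axis. Payload 4.4 kg.
Tool frame: the origin (TCP) lies at the very end of the fingers, on their centre line; the grasp point (between the pads) lies grip_point_offset behind it (grip_point_offset is the distance from the TCP to the grasp point, in m); z points along the fingers, y is the line along which they close (so a half turn about z gives the same grasp; the last joint's range is limited). The gripper opens to 94 mm and grips with 3 to 60 N. Pads are 16 mm wide; open, the fingers measure 119 mm over their backs; the gripper's body (75 mm by 177 mm) begins 78 mm behind the grasp point.
Start: joints at [-1.411, 0.628, 0.038, 1.517, -0.027, 0.996, -0.02], TCP at [0.145, 0.634, 0.205] pointing down, gripper open.
Joint ranges: [-3.06, 3.06], [-0.37, 2.12], [-1.25, 1.32], [0.18, 2.47], [-1.1, 4.24], [0.23, 1.98], [-2.94, 2.94]. Speed limits (rad/s): [2.57, 2.57, 3.14, 3.14, 3.14, 3.14, 3.14].

### API

Orientations are given as a 3x3 rotation matrix whose columns are the frame's x, y, z axes.
In Python, from workcell import * gives the robot as it stands.
- The arm moves only by the tool send_rows, never from a script. Its arguments are lists of equal length, an entry for each row: "fingers": the opening, from 0 (shut) to 1 (fully open); "slide": the shift along the tool's x, y, z in mm, a list of three; "dr": the turn, a rotation vector about the tool's x, y, z in rad, a list of three. A call has 1 to 20 rows; each row is the pose to reach, as a shift and turn from the pose commanded when the call began, along the tool's axes at that moment; what a row does not reach only later rows make up. A row lasts 1/12 s, in which the tool goes at most 41.7 mm and 7.16 degrees, less where a joint would pass 70% of its speed; a pose out of reach is approached as far as the arm can. A call with a gripper value outside its range is refused whole. The fingers move at their own pace and stop on an object; the grip force is fixed at half the most. Time passes only in rows, so rows that repeat a pose let the fingers close. It gives the time, the measured TCP pose, the force, the opening and the grip force at its end, in the units of the state.
- state(): the state, without advancing time (a new reading comes with each control period).
- get_image(name): name is "side" or "top"; returns the picture (384x512x3 uint8, blue, green, red); there is no depth.
- calibration(name): a dict with "fx", "fy", "cx", "cy" (pixels), "D" ([k1, k2, p1, p2, k3] as OpenCV has them; the pictures are not rectified), "R" (3x3) and "t" (3): a world point X has camera coordinates R X + t. Camera axes: x right, y down, z forward; pixel columns grow to the right and rows downward; lengths in m; the calibration is good to about 2 mm. A picture is of the moment at which its call begins. calibration takes no time and is no camera call.
- job_done(): hands the job in; it is judged then, once.
Trained networks look in the newest picture that a camera, given by its name, has taken for a name from the list of things; names that differ only in an ending like _2 or _b are one class to them, and where a whole thing is asked for, a point or a joint stands for the part that bears it (a point fixed in the world has none). Each returns a list of dicts, best first, with "score" (0 to 1); they miss things now and then, are a little off and sometimes report something else, mostly with a low value. They report only what shows in the picture. A call takes as long as a camera call. They do not tell look-alikes from the thing itself.
- recognise(query, camera): "centre" ([column, row] in pixels, amid what is visible of it).
- regions_of(query, camera): "mask" (384x512 bool, what is visible of it) and "centre" ([column, row] in pixels, amid what is visible of it).
- spot_point(query, camera): "centre" ([column, row] in pixels: a listed point, or the origin of a listed thing).
The state is a dict: "clock": time; "qpos": joint angles; "dq": joint speeds; "joint_torque": joint torques, N m; "tcp_pos": TCP position; "orientation": TCP orientation; "wrist_force": force on the tool from outside, world axes, zero at the start; "torque": the same for the moment, N m; "opening": opening from 0.0 (shut) to 1.0 (fully open); "grip_force": force on a finger pad.
Only numpy, scipy, OpenCV 4.12 (cv2) and the standard library are available. Lean on these libraries where they do the work, as an engineer would, in place of code of your own. Each camera call takes 0.05 s, during which the arm holds its last target. There are 200 camera calls.

## Working session

There is one attempt and no reset: what is moved stays moved. The work goes in short steps, Python scripts to look and compute and a tool call to move; the robot and the scene stay as the last step left them, time stands still between calls to the robot, and variables do not carry over. Pictures are saved under pics/ and viewed, at most 10 in all, crops included, and the job is handed in when it is done.

Besides the shell and the picture viewer there is one more tool, called after "Call:" by a JSON object that holds its "op" and its "data", one argument or row to a line. send_rows: Moves the arm, as the interface text tells. Its arguments: {"type":"object","properties":{"fingers":{"type":"array"},"slide":{"type":"array"},"dr":{"type":"array"}},"required":["fingers","slide","dr"]}

```bash
mkdir -p pics; ls; python3 - <<'E'
from workcell import *
import cv2,numpy as np
a=get_image("side");b=get_image("top")
cv2.imwrite("pics/s0.png",a);cv2.imwrite("pics/t0.png",b)
for c in("side","top"):
    k=calibration(c);print(c,{x:np.round(v,4).tolist() for x,v in k.items()})
    for q in["machine","console","latch","tray","twin","stop_top","start_top","jaw_knob","latch_lug","tray_free","stylus","head","swivel","ferrule","tin"]:
        print(q,[(np.round(d["centre"],1).tolist(),round(float(d["score"]),2)) for d in spot_point(q,c)][:4])
s=state();print({k:np.round(v,3).tolist() for k,v in s.items()})
E
```

```text
pics
side {'fx': 457.452, 'fy': 457.452, 'cx': 250.6404, 'cy': 189.8983, 'D': [0.053, 0.0, 0.0, 0.0, 0.0], 'R': [[0.7348, -0.6783, -0.001], [-0.3722, -0.4019, -0.8366], [0.567, 0.6151, -0.5478]], 't': [-0.3812, 0.3695, 0.9347]}
machine [([293.6, 246.0], 0.95)]
console [([152.7, 173.0], 0.84), ([192.2, 202.2], 0.6), ([329.7, 329.0], 0.17)]
latch [([247.7, 273.4], 0.75), ([297.1, 236.5], 0.71)]
tray [([302.2, 211.0], 0.44)]
twin [([366.1, 314.2], 0.67)]
stop_top [([176.7, 176.0], 0.46), ([139.8, 162.0], 0.39)]
start_top [([194.3, 187.0], 0.52)]
jaw_knob [([275.4, 216.4], 0.97), ([296.1, 235.4], 0.29)]
latch_lug [([244.8, 265.2], 0.85), ([294.5, 221.6], 0.63), ([328.6, 330.9], 0.62)]
tray_free [([326.7, 330.4], 0.79)]
stylus [([302.8, 212.7], 0.4), ([291.5, 225.9], 0.39)]
head [([307.3, 182.2], 0.72)]
swivel [([244.0, 183.3], 0.79)]
ferrule [([198.2, 259.1], 0.47)]
tin [([391.5, 269.7], 0.65)]
top {'fx': 367.86, 'fy': 367.86, 'cx': 249.4008, 'cy': 191.8896, 'D': [-0.0718, 0.0, 0.0, 0.0, 0.0], 'R': [[0.0121, -0.9996, -0.0254], [-0.9836, -0.0073, -0.1804], [0.1801, 0.0272, -0.9833]], 't':
[... 515 characters left out ...]
9.4, 190.4], 0.67), ([295.6, 239.4], 0.45)]
tray_free [([362.1, 236.2], 0.89)]
stylus []
head [([294.7, 169.1], 0.68)]
swivel [([364.8, 205.9], 0.65)]
ferrule [([177.1, 214.6], 0.64), ([289.0, 193.0], 0.6), ([252.8, 250.5], 0.54), ([293.2, 169.3], 0.35)]
tin [([350.4, 160.9], 0.91)]
{'clock': 1.6, 'qpos': [-1.411, 0.628, 0.039, 1.517, -0.027, 0.996, -0.02], 'dq': [-0.0, 0.001, 0.001, -0.0, 0.0, -0.0, 0.001], 'joint_torque': [0.0, -54.958, 1.143, -18.694, -0.052, 0.016, 0.0], 'tcp_pos': [0.146, 0.634, 0.205], 'orientation': [[-0.975, 0.224, 0.0], [0.224, 0.975, 0.0], [-0.0, 0.0, -1.0]], 'wrist_force': [0.184, -0.3, 0.201], 'torque': [0.014, -0.048, 0.006], 'grip_force': 0.0, 'opening': 1.001}
```

View images.

View pics/s0.png

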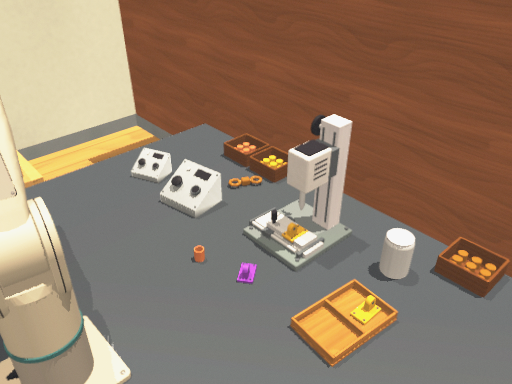

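View pics/t0.png

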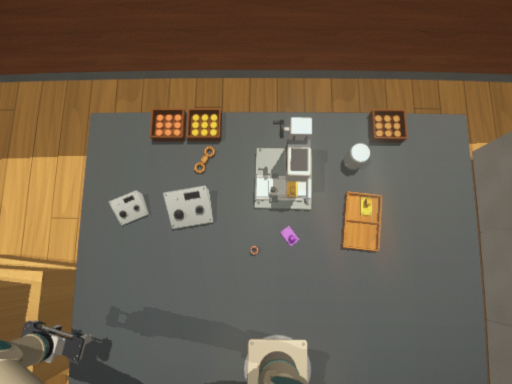

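Side: the console candidates are at (192,187) large and (152,163) small. The latch candidates are brass in the vise (293,231), purple (247,272), and the twin in the tray (367,308). The larger console, and the brass latch in the vise, fit the description; I'll confirm both in one enlarged crop.

```bash
python3 - <<'E'
import cv2,numpy as np
a=cv2.imread("pics/s0.png");b=cv2.imread("pics/t0.png")
def c(im,x,y,w,h):
    return cv2.resize(im[y:y+h,x:x+w],(400,300),interpolation=cv2.INTER_CUBIC)
o=np.vstack([np.hstack([c(a,150,150,80,60),c(b,155,180,60,45)]),np.hstack([c(a,240,190,100,75),c(b,250,142,68,51*68//68+21)])]) if 0 else np.vstack([np.hstack([c(a,150,150,80,60),c(b,155,180,80,60)]),np.hstack([c(a,240,190,100,75),c(b,240,145,100,75)])])
cv2.imwrite("pics/c1.png",o)
E
```

```text
(no output)
```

View pics/c1.png

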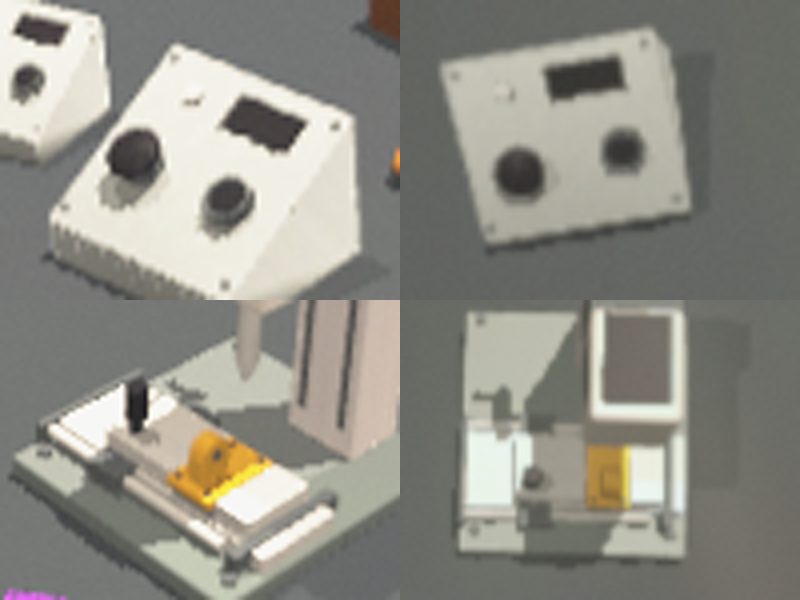

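The crop confirms the large console at side (192,187) and top (189,207), with its stop button at side (177,180) and top (178.5,214). The brass latch is in the vise at side (293,231) and top (292,188). The knob is at side (274,216) and top (273.5,189). Next I fit poses to the known geometry.

```bash
cat > h.py <<'E'
from workcell import *
import cv2,numpy as np
from scipy.optimize import least_squares
K={c:calibration(c) for c in("side","top")}
def proj(c,P):
    k=K[c];M=np.array([[k["fx"],0,k["cx"]],[0,k["fy"],k["cy"]],[0,0,1.]])
    return cv2.projectPoints(np.array(P,float).reshape(-1,3),cv2.Rodrigues(np.array(k["R"],float))[0],np.array(k["t"],float),M,np.array(k["D"],float))[0][:,0]
def W(p,P):
    P=np.array(P,float)/1000;c,s=np.cos(p[2]),np.sin(p[2])
    z=p[3] if len(p)>3 else 0
    return np.c_[p[0]+c*P[:,0]-s*P[:,1],p[1]+s*P[:,0]+c*P[:,1],P[:,2]+z]
def fit(obs,x0):
    # obs: list of (cam, local mm, pixel)
    def f(p):
        return np.concatenate([proj(c,W(p,[l]))[0]-px for c,l,px in obs])
    r=least_squares(f,x0,loss="soft_l1")
    return r.x,f(r.x).reshape(-1,2)
def cr(ox,oy,s,dx,dy):
    return lambda x,y:np.array([(x-dx+.5)/s-.5+ox,(y-dy+.5)/s-.5+oy])
E
python3 - <<'E'
from h import *
A=cr(150,150,5,0,0);B=cr(155,180,5,400,0);C=cr(240,190,4,0,300);D=cr(240,145,4,400,300)
n=np.array([-.5,0,.866])
# face: z=64.6+x*.5774 ; buttons unknown u -> solve x of the buttons too
def con(u):
    st=np.array([u,37,64.5+u*.575]);return st+23.5*n,
obs=[("side",[60,75,99],A(172,45)),("side",[60,-75,99],A(354,118)),("side",[-60,75,30],A(52,222)),
("top",[60,75,99],B(442,65)),("top",[60,-75,99],B(654,27)),("top",[-60,75,30],B(488,245)),("top",[-60,-75,30],B(691,211))]
for x0 in([.5,.3,0,0],[.5,.3,0]):
    p,r=fit(obs,x0);print("console",p.round(4),r.round(1).tolist())
# stop top triangulate
def tri(ps,pt):
    return least_squares(lambda X:np.concatenate([proj("side",X)[0]-ps,proj("top",X)[0]-pt]),[.5,.1,.05])
for nm,a,b in(("stop",A(135,148),B(519,171)),("start",A(231,193),B(623,150)),("knob",C(137,405),D(535,477)),("knobtop",C(136,381),D(535,477)),("trayfree",np.array([326.7,330.4]),np.array([362.1,236.2]))):
    t=tri(a,b);c,s=np.cos(p[2]),np.sin(p[2]);d=t.x-[p[0],p[1],0]
    print(nm,t.x.round(4),t.fun.round(1),"in console",(c*d[0]+s*d[1]).round(4),(-s*d[0]+c*d[1]).round(4))
obs=[("side",[-75,135,18],C(13,461)),("top",[155,135,18],D(467,312)),("top",[-75,135,18],D(458,553)),("top",[-75,-75,18],D(686,556)),
("side",[0,70,85],C(136,380)),("side",[0,70,60],C(138,428)),("top",[0,70,85],D(535,475)),("side",[16,0,112],C(248,380))]
for x0 in([.6,.0,0,0],[.6,.0,0]):
    p,r=fit(obs,x0);print("machine",p.round(4),r.round(1).tolist())
k=np.hstack([cv2.resize(cv2.imread("pics/s0.png")[272:362,285:405],(400,300),interpolation=2),cv2.resize(cv2.imread("pics/t0.png")[180:255,320:420],(400,300),interpolation=2)])
k2=np.hstack([cv2.resize(cv2.imread("pics/s0.png")[210:255,265:325],(400,300),interpolation=2),cv2.resize(cv2.imread("pics/t0.png")[165:210,270:330],(400,300),interpolation=2)])
cv2.imwrite("pics/c2.png",np.vstack([k,k2]))
E
```

```text
console [ 5.573e-01  3.189e-01  1.875e-01 -4.000e-04] [[0.4, 0.3], [0.0, 0.1], [-0.5, -0.5], [0.1, 0.4], [-0.3, 0.4], [0.1, -0.3], [0.1, -0.7]]
console [0.5572 0.3187 0.1872] [[0.4, 0.2], [0.0, 0.0], [-0.6, -0.6], [0.1, 0.4], [-0.2, 0.5], [0.2, -0.2], [0.1, -0.6]]
stop [0.5325 0.3513 0.0754] [-0.1  0.   0.  -0. ] in console -0.0182 0.0365
start [0.5497 0.2783 0.0693] [-0.3  0.   0.2 -0.3] in console -0.0148 -0.0383
knob [0.6238 0.0178 0.0702] [ 0.4 -0.1 -0.3  0.4] in console 0.0095 -0.3081
knobtop [0.6208 0.0178 0.0918] [ 0.1 -0.  -0.1  0.1] in console 0.0065 -0.3075
trayfree [ 0.4622 -0.3054  0.0185] [ 0.2 -0.  -0.3  0.3] in console -0.2095 -0.5955
machine [ 0.6358 -0.0512 -0.0127 -0.002 ] [[-1.2, -0.2], [-0.7, 0.4], [0.1, 0.4], [0.4, 0.8], [3.8, 0.4], [3.0, -4.3], [-0.4, -3.4], [-0.9, 1.2]]
machine [ 0.6348 -0.0517 -0.0123] [[-1.3, -0.5], [-0.6, 0.6], [0.3, 0.6], [0.7, 1.0], [3.7, 0.0], [2.9, -4.7], [-0.3, -3.2], [-1.0, 0.9]]
```

View pics/c2.png

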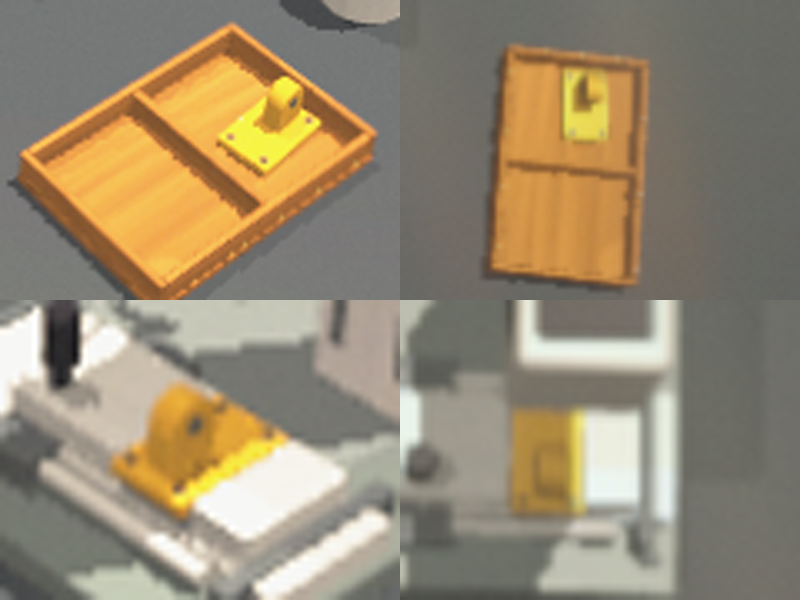

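The crop shows the tray's empty half nearest the robot (side (332,318), top (361,236)), the twin in the far half, and the brass latch seated with its lug on the robot side. Now I fit the latch and tray, plan tool poses, and check reach with the state.

```bash
python3 - <<'E'
from h import *
import workcell
A=cr(285,272,10/3,0,0);B=cr(320,180,4,400,0);C=cr(265,210,20/3,0,300);D=cr(270,165,20/3,400,300)
obs=[("side",[-102.5,65,28],A(20,155)),("side",[102.5,65,28],A(232,25)),("side",[102.5,-65,28],A(375,132)),("side",[-102.5,-65,28],A(163,285)),
("top",[102.5,65,28],B(506,45)),("top",[102.5,-65,28],B(649,60)),("top",[-102.5,65,28],B(490,270)),("top",[-102.5,-65,28],B(636,285))]
p,r=fit(obs,[.5,-.3,0,0]);print("tray",p.round(4),r.round(1).tolist());print("free",W(p,[[-49.5,0,6]]).round(4))
obs=[("side",[-32,20,8],C(112,468)),("side",[-32,-20,8],C(187,515)),("side",[32,-20,8],C(290,437)),
("top",[-32,20,8],D(513,514)),("top",[-32,-20,8],D(583,514)),("side",[-12,0,42],C(177,385))]
p,r=fit(obs,[.63,-.05,0,.04]);print("latch",p.round(4),r.round(1).tolist());print("lug",W(p,[[-12,0,33]]).round(4))
print([n for n in dir(workcell) if n[0]!="_"], getattr(workcell,"grip_point_offset",None))
for c in("side","top"):
  print([(c,d["centre"],d["score"]) for q in["latch_lug"] for d in spot_point(q,c)])
E
```

```text
tray [ 0.5199 -0.3072 -0.0987 -0.0023] [[-0.2, -0.3], [-0.4, -0.9], [0.8, 0.2], [-0.4, 1.3], [0.1, -0.0], [-0.4, -0.1], [0.4, -0.3], [-0.1, -0.2]]
free [[ 0.4707 -0.3023  0.0037]]
latch [ 0.6341 -0.0495  0.0472  0.0382] [[-0.4, -0.4], [-0.2, -0.8], [-0.4, 0.2], [-0.1, 0.1], [0.5, -0.4], [1.0, 1.9]]
lug [[ 0.6222 -0.0501  0.0712]]
['IKError', 'calibration', 'get_image', 'grip_point_offset', 'job_done', 'recognise', 'regions_of', 'spot_point', 'state'] 0.0188
[('side', [244.8, 265.2], 0.85), ('side', [294.5, 221.6], 0.63), ('side', [328.6, 330.9], 0.62)]
[('top', [362.1, 224.4], 0.7), ('top', [289.4, 190.4], 0.67), ('top', [295.6, 239.4], 0.45)]
```

```bash
cat >> h.py <<'E'
from scipy.spatial.transform import Rotation as Ro
def ori(tilt,yaw):
    c,s=np.cos(yaw),np.sin(yaw);t=np.radians(tilt)
    z=np.array([np.sin(t)*c,np.sin(t)*s,-np.cos(t)]);y=np.array([-s,c,0.]);return np.c_[np.cross(y,z),y,z]
def plan(pos,R,grip=False):
    s=state();R0=np.array(s["orientation"]);p=np.array(pos,float)
    if grip: p=p+R[:,2]*grip_point_offset
    print("slide",(R0.T@(p-s["tcp_pos"])*1000).round(1).tolist(),"dr",Ro.from_matrix(R0.T@R).as_rotvec().round(3).tolist())
E
python3 - <<'E'
from h import *
R=ori(30,.187);n=-R[:,2];S=np.array([.532,.351,.081])
plan(S+.1*n,R);plan(S+.03*n,R)
E
```

```text
slide [-394.1, -208.9, 37.9] dr [-0.108, -0.516, -0.403]
slide [-426.2, -194.8, 98.5] dr [-0.108, -0.516, -0.403]
```

Call:
{"op": "send_rows", "data": {
  "fingers": [0, 0, 0, 0, 0, 0, 0, 0, 0, 0, 0, 0, 0, 0, 0, 0, 0, 0],
  "slide": [
    [-394, -209, 38],
    [-394, -209, 38],
    [-394, -209, 38],
    [-394, -209, 38],
    [-394, -209, 38],
    [-394, -209, 38],
    [-394, -209, 38],
    [-394, -209, 38],
    [-394, -209, 38],
    [-394, -209, 38],
    [-394, -209, 38],
    [-394, -209, 38],
    [-394, -209, 38],
    [-394, -209, 38],
    [-394, -209, 38],
    [-394, -209, 38],
    [-394, -209, 38],
    [-394, -209, 38]
  ],
  "dr": [
    [-0.108, -0.516, -0.403],
    [-0.108, -0.516, -0.403],
    [-0.108, -0.516, -0.403],
    [-0.108, -0.516, -0.403],
    [-0.108, -0.516, -0.403],
    [-0.108, -0.516, -0.403],
    [-0.108, -0.516, -0.403],
    [-0.108, -0.516, -0.403],
    [-0.108, -0.516, -0.403],
    [-0.108, -0.516, -0.403],
    [-0.108, -0.516, -0.403],
    [-0.108, -0.516, -0.403],
    [-0.108, -0.516, -0.403],
    [-0.108, -0.516, -0.403],
    [-0.108, -0.516, -0.403],
    [-0.108, -0.516, -0.403],
    [-0.108, -0.516, -0.403],
    [-0.108, -0.516, -0.403]
  ]
}}

```text
clock: 3.2
tcp_pos: [0.4816, 0.3432, 0.1674]
orientation: [[-0.851, -0.189, 0.491], [-0.163, 0.982, 0.094], [-0.5, 0.0, -0.866]]
wrist_force: [0.1, -0.3, -0.3]
opening: 0.006
grip_force: 0.0
```

```bash
python3 - <<'E'
from h import *
R=ori(30,.187);n=-R[:,2];S=np.array([.532,.351,.081])
s=state();print(s["clock"],s["tcp_pos"],s["opening"],s["wrist_force"],s["qpos"])
plan(S+.1*n,R);plan(S+.01*n,R)
E
```

```text
3.2 [0.48157772 0.34321077 0.16743113] 0.005911297828300243 [ 0.05450733 -0.28654524 -0.30201004] [-0.98877078  0.47907205  0.16820186  2.20542356  1.40284108  0.24001679
 -0.44224344]
slide [-0.9, -1.7, 0.3] dr [0.002, -0.0, 0.002]
slide [-1.0, -1.9, 90.3] dr [0.002, -0.0, 0.002]
```

Call:
{"op": "send_rows", "data": {
  "fingers": [0, 0, 0, 0, 0, 0],
  "slide": [
    [-1, -2, 35],
    [-1, -2, 65],
    [-1, -2, 80],
    [-1, -2, 90],
    [-1, -2, 98],
    [-1, -2, 98]
  ],
  "dr": [
    [0, 0, 0],
    [0, 0, 0],
    [0, 0, 0],
    [0, 0, 0],
    [0, 0, 0],
    [0, 0, 0]
  ]
}}

```text
clock: 3.7
tcp_pos: [0.5319, 0.3488, 0.0816]
orientation: [[-0.852, -0.186, 0.49], [-0.161, 0.983, 0.092], [-0.498, -0.001, -0.867]]
wrist_force: [-0.4, -0.0, 1.1]
opening: 0.003
grip_force: 0.0
```

Call:
{"op": "send_rows", "data": {
  "fingers": [0, 0, 0, 0, 0, 0],
  "slide": [
    [0, 0, 2],
    [0, 0, 4],
    [0, 0, 6],
    [0, 0, 7],
    [0, 0, 7],
    [0, 0, 7]
  ],
  "dr": [
    [0, 0, 0],
    [0, 0, 0],
    [0, 0, 0],
    [0, 0, 0],
    [0, 0, 0],
    [0, 0, 0]
  ]
}}

```text
clock: 4.2
tcp_pos: [0.5354, 0.3503, 0.0776]
orientation: [[-0.851, -0.187, 0.492], [-0.161, 0.982, 0.094], [-0.5, 0.001, -0.866]]
wrist_force: [-1.0, 1.4, 2.8]
opening: 0.004
grip_force: 1.5
```

Call:
{"op": "send_rows", "data": {
  "fingers": [0, 0, 0, 0, 0, 0],
  "slide": [
    [0, 0, 2],
    [0, 0, 4],
    [0, 0, 6],
    [0, 0, 6],
    [0, 0, 6],
    [0, 0, 6]
  ],
  "dr": [
    [0, 0, 0],
    [0, 0, 0],
    [0, 0, 0],
    [0, 0, 0],
    [0, 0, 0],
    [0, 0, 0]
  ]
}}

```text
clock: 4.7
tcp_pos: [0.5374, 0.3507, 0.0741]
orientation: [[-0.85, -0.187, 0.492], [-0.161, 0.982, 0.095], [-0.501, 0.002, -0.865]]
wrist_force: [-15.8, -4.7, 27.9]
opening: 0.001
grip_force: 16.0
```

Call:
{"op": "send_rows", "data": {
  "fingers": [0, 0, 0, 0, 0, 0],
  "slide": [
    [0, 0, -15],
    [0, 0, -50],
    [0, 0, -90],
    [0, 0, -120],
    [0, 0, -120],
    [0, 0, -120]
  ],
  "dr": [
    [0, 0, 0],
    [0, 0, 0],
    [0, 0, 0],
    [0, 0, 0],
    [0, 0, 0],
    [0, 0, 0]
  ]
}}

```text
clock: 5.2
tcp_pos: [0.479, 0.3397, 0.1783]
orientation: [[-0.85, -0.186, 0.493], [-0.159, 0.983, 0.096], [-0.502, 0.003, -0.865]]
wrist_force: [0.7, 0.6, 1.1]
opening: 0.006
grip_force: 0.0
```

```bash
python3 - <<'E'
from h import *
s=state();print(s["clock"],s["tcp_pos"],s["opening"],s["wrist_force"])
R=ori(40,-.0125);Kn=np.array([.622,.018,.074]);
plan(Kn-.13*R[:,2],R,1);plan(Kn,R,1)
for q in["stop_top","start_top"]:
  for c in("side","top"): get_image(c);print(q,c,[(d["centre"],d["score"]) for d in spot_point(q,c)])
E
```

```text
5.2 [0.47903386 0.33971947 0.17833169] 0.006497715796701523 [0.69942811 0.61133821 1.14807191]
slide [-0.0, -328.6, 21.1] dr [0.117, -0.172, 0.162]
slide [-20.9, -345.4, 148.3] dr [0.117, -0.172, 0.162]
stop_top side [([174.2, 176.3], 0.51), ([135.8, 162.8], 0.5)]
stop_top top [([178.3, 212.8], 0.58), ([125.0, 217.9], 0.52)]
start_top side [([195.6, 189.3], 0.57)]
start_top top [([200.5, 211.9], 0.44)]
```

Call:
{"op": "send_rows", "data": {
  "fingers": [0.6, 0.6, 0.6, 0.6, 0.6, 0.6, 0.6, 0.6, 0.6, 0.6, 0.6, 0.6, 0.6],
  "slide": [
    [0, -329, 21],
    [0, -329, 21],
    [0, -329, 21],
    [0, -329, 21],
    [0, -329, 21],
    [0, -329, 21],
    [0, -329, 21],
    [0, -329, 21],
    [0, -329, 21],
    [0, -329, 21],
    [0, -329, 21],
    [0, -329, 21],
    [0, -329, 21]
  ],
  "dr": [
    [0.117, -0.172, 0.162],
    [0.117, -0.172, 0.162],
    [0.117, -0.172, 0.162],
    [0.117, -0.172, 0.162],
    [0.117, -0.172, 0.162],
    [0.117, -0.172, 0.162],
    [0.117, -0.172, 0.162],
    [0.117, -0.172, 0.162],
    [0.117, -0.172, 0.162],
    [0.117, -0.172, 0.162],
    [0.117, -0.172, 0.162],
    [0.117, -0.172, 0.162],
    [0.117, -0.172, 0.162]
  ]
}}

```text
clock: 6.68
tcp_pos: [0.5522, 0.1028, 0.1465]
orientation: [[-0.776, 0.012, 0.63], [0.008, 1.0, -0.008], [-0.63, -0.001, -0.776]]
wrist_force: [0.4, 0.1, -1.6]
opening: 0.6
grip_force: 0.0
```

```bash
python3 - <<'E'
from h import *
s=state();print(s["clock"],s["tcp_pos"],s["opening"],s["wrist_force"],s["qpos"])
R=ori(40,-.0125);Kn=np.array([.622,.018,.074]);
plan(Kn-.13*R[:,2],R,1);plan(Kn,R,1)
cv2.imwrite("pics/s1.png",get_image("side"))
E
```

```text
6.6833 [0.55218377 0.10279425 0.14646159] 0.5995363472957934 [ 0.41931985  0.13895666 -1.64430076] [ 0.35931023  0.85365961 -1.24138549  2.46461447  1.97388208  1.18789359
 -0.69399481]
slide [-7.4, -83.9, -10.2] dr [-0.0, -0.016, 0.002]
slide [-9.5, -83.9, 119.8] dr [-0.0, -0.016, 0.002]
```

View pics/s1.png

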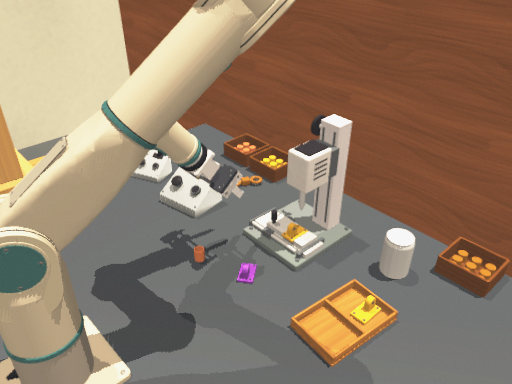

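The picture shows the arm folded at its joint limits (q3 and q4), with the gripper at side (228,178), short of the knob. I'll fit a kinematic model from the recorded states, so I can choose a reachable tilt and arm configuration.

```bash
cat > kin.py <<'E'
import numpy as np
from scipy.optimize import least_squares
from scipy.spatial.transform import Rotation as Ro
AX=["z","y","z","y","z","y","z"]
def fk(q,L,sg):
    R=Ro.identity();p=np.array([0,0,L[0]]);
    off=[None,None,[L[4],0,L[1]],[L[5],0,0],[L[6],0,L[2]],None,[L[7],0,L[3]]]
    for i in range(7):
        if i==2:p=p+R.apply(off[2])
        if i==4:p=p+R.apply([L[5],0,L[2]])
        R=R*Ro.from_euler(AX[i],sg[i]*q[i])
        if i==6:p=p+R.apply([0,0,L[3]])
        if i==5:p=p+R.apply([L[6],0,0])
    return p,R
E
cat > data.py <<'E'
import numpy as np
D=[([-1.411,.628,.039,1.517,-.027,.996,-.02],[.146,.634,.205],[[-.975,.224,0],[.224,.975,0],[0,0,-1]]),
([-.98877078,.47907205,.16820186,2.20542356,1.40284108,.24001679,-.44224344],[.48157772,.34321077,.16743113],[[-.851,-.189,.491],[-.163,.982,.094],[-.5,0,-.866]]),
([.35931023,.85365961,-1.24138549,2.46461447,1.97388208,1.18789359,-.69399481],[.55218377,.10279425,.14646159],[[-.776,.012,.63],[.008,1,-.008],[-.63,-.001,-.776]])]
E
python3 - <<'E'
from kin import *;from data import D
import itertools
best=[]
for s1,s3,s5,s7 in itertools.product([1,-1],repeat=4):
    sg=[s1,1,s3,1,s5,1,s7]
    for base in(0,np.pi/2,np.pi,-np.pi/2):
        Rs=[fk(q,[0]*8,sg)[1] for q,_,_ in D]
        # allow fixed tool yaw and base yaw
        err=sum((Ro.from_euler("z",0)*r*Ro.from_euler("z",base)*Ro.from_matrix(R).inv()).magnitude() for r,(_,_,R) in zip(Rs,D))
        best.append((err,sg,base))
best.sort(key=lambda b:b[0]);print(best[:3])
sg=best[0][1]
f=lambda L:np.concatenate([fk(q,L,sg)[0]-p for q,p,_ in D])
r=least_squares(f,[.3,.4,.4,.3,0,0,0,0]);print(r.x.round(4),r.fun.round(4),r.cost)
r=least_squares(lambda l:f(list(l)+[0]*4),[.3,.4,.4,.3]);print(r.x.round(4),r.fun.round(4))
E
```

```text
[(0.0017804251930934407, [-1, 1, -1, 1, -1, 1, -1], 1.5707963267948966), (0.8545126445651388, [1, 1, 1, 1, 1, 1, 1], -1.5707963267948966), (2.312465861049075, [-1, 1, -1, 1, -1, 1, 1], 1.5707963267948966)]
[ 0.2863  0.5719  0.4086  0.3171  0.0159 -0.0066  0.0461  0.    ] [-0.029   0.0051  0.0014 -0.0019  0.0025 -0.0073  0.0006 -0.0013  0.0059] 0.0004837233278119917
[0.3381 0.561  0.3738 0.3902] [-0.0291 -0.0008 -0.006  -0.0172  0.0166 -0.0029  0.0085  0.0124  0.0089]
```

```bash
cat >> kin.py <<'E'
SG=[-1,1,-1,1,-1,1,-1]
LO=np.array([-3.06,-.37,-1.25,.18,-1.1,.23,-2.94]);HI=np.array([3.06,2.12,1.32,2.47,4.24,1.98,2.94])
def fkg(q,V):
    V=np.reshape(V,(8,3));R=Ro.identity();p=V[0].copy()
    for i in range(7):
        R=R*Ro.from_euler(AX[i],SG[i]*q[i]);p=p+R.apply(V[i+1])
    return p,R*Ro.from_euler("z",np.pi/2)
V0=np.zeros((8,3));V0[0,2]=.3;V0[2,2]=.5;V0[4,2]=.4;V0[7,2]=.33
def fitV(D):
    f=lambda v:np.concatenate([np.concatenate([(fkg(q,v)[0]-p) for q,p,_ in D])*200,(v-V0.ravel())*3])
    r=least_squares(f,V0.ravel());return r.x,r.fun[:3*len(D)]/200
def ik(p,R,V,n=25,seeds=None,rng=np.random.default_rng(0)):
    out=[];R=Ro.from_matrix(R)
    def f(q):
        a,b=fkg(q,V);return np.r_[(a-p)*5,(b*R.inv()).as_rotvec(),.01*(q-(LO+HI)/2)/(HI-LO)]
    for s in (seeds if seeds is not None else rng.uniform(LO,HI,(n,7))):
        r=least_squares(f,np.clip(s,LO+1e-3,HI-1e-3),bounds=(LO,HI))
        if np.linalg.norm(r.fun[:6])<.02: out.append((np.min(np.minimum(r.x-LO,HI-r.x)),r.x.round(2)))
    return sorted(out,key=lambda o:-o[0])
E
python3 - <<'E'
from kin import *;from data import D
from h import ori
V,res=fitV(D);print(V.reshape(8,3).round(3).tolist(),res.round(4))
for nm,g in(("knob",[.622,.018,.074]),("knobopen",[.622,.06,.074]),("lug",[.622,-.05,.075]),("lugout",[.54,-.05,.1]),("tray",[.46,-.30,.04])):
    for t in(0,30,40):
        for yw in((0,) if nm!="tray" else(0,-.6,1.57,-1.57)):
            R=ori(t,yw);p=np.array(g)+.0188*R[:,2]
            o=[]
            for RR in (R,R@np.diag([-1,-1,1])): o+=[x+(("n" if RR is R else "flip"),) for x in ik(p,RR,V,12)]
            o.sort(key=lambda x:-x[0]);print(nm,t,yw,len(o),[(round(a,2),b.tolist(),c) for a,b,c in o[:2]])
E
```

```text
[[0.008, -0.003, 0.308], [0.016, -0.002, 0.008], [0.006, -0.002, 0.519], [0.002, -0.006, 0.019], [-0.005, -0.006, 0.393], [0.009, 0.002, -0.007], [0.007, 0.002, -0.001], [0.002, -0.009, 0.329]] [-0. -0.  0.  0.  0. -0. -0.  0. -0.]
knob 0 0 10 [(np.float64(0.54), [0.3, 0.84, -0.62, 1.75, 0.67, 0.77, 0.91], 'n'), (np.float64(0.54), [0.3, 0.84, -0.62, 1.75, 0.67, 0.77, 0.91], 'n')]
knob 30 0 15 [(np.float64(0.24), [0.39, 0.85, -0.78, 2.23, 2.12, 0.67, -0.51], 'n'), (np.float64(0.24), [0.39, 0.85, -0.78, 2.23, 2.12, 0.67, -0.51], 'n')]
knob 40 0 9 [(np.float64(0.12), [-0.1, 0.77, 0.0, 2.35, 3.05, 0.67, 1.57], 'flip'), (np.float64(0.12), [-0.1, 0.77, 0.0, 2.35, 3.05, 0.67, 1.57], 'flip')]
knobopen 0 0 13 [(np.float64(0.54), [0.22, 0.84, -0.61, 1.75, 0.66, 0.77, 0.85], 'n'), (np.float64(0.54), [0.22, 0.84, -0.61, 1.75, 0.66, 0.77, 0.85], 'n')]
knobopen 30 0 9 [(np.float64(0.25), [0.29, 0.84, -0.75, 2.22, 2.08, 0.69, -0.56], 'n'), (np.float64(0.25), [0.29, 0.84, -0.75, 2.22, 2.08, 0.69, -0.56], 'n')]
knobopen 40 0 10 [(np.float64(0.13), [-0.15, 0.77, -0.06, 2.34, 2.88, 0.67, 1.65], 'flip')
[... 1933 characters left out ...]
, -0.36, 1.68, -0.13, 0.91, 0.8], 'flip')]
tray 30 -1.57 9 [(np.float64(0.31), [0.53, 0.82, -0.41, 2.16, 1.54, 0.8, 1.95], 'flip'), (np.float64(0.31), [0.53, 0.82, -0.41, 2.16, 1.54, 0.8, 1.95], 'flip')]
tray 40 0 16 [(np.float64(0.06), [0.65, 0.88, 0.27, 2.41, 4.02, 0.94, 1.51], 'flip'), (np.float64(0.06), [0.65, 0.88, 0.27, 2.41, 4.02, 0.94, 1.51], 'flip')]
tray 40 -0.6 0 []
tray 40 1.57 12 [(np.float64(0.85), [1.0, 1.01, -0.34, 1.58, -0.23, 1.08, 0.9], 'flip'), (np.float64(0.85), [1.0, 1.01, -0.34, 1.58, -0.23, 1.08, 0.9], 'flip')]
tray 40 -1.57 16 [(np.float64(0.28), [0.33, 0.89, -0.29, 2.19, 1.63, 0.91, -1.43], 'n'), (np.float64(0.28), [0.33, 0.89, -0.29, 2.19, 1.63, 0.91, -1.43], 'n')]
```

```bash
python3 - <<'E'
from h import *
R=ori(27,-.0125);Kn=np.array([.622,.018,.074]);
plan(Kn-.08*R[:,2],R,1);plan(Kn,R,1)
E
```

```text
slide [-21.7, -62.9, 40.1] dr [-0.024, 0.21, -0.018]
slide [-5.0, -61.2, 118.3] dr [-0.024, 0.21, -0.018]
```

Call:
{"op": "send_rows", "data": {
  "fingers": [0.6, 0.6, 0.6, 0.6, 0.6, 0.6],
  "slide": [
    [0, 0, -15],
    [0, 0, -20],
    [0, 0, -20],
    [0, 0, -20],
    [0, 0, -20],
    [0, 0, -20]
  ],
  "dr": [
    [0, 0.1, 0],
    [0, 0.21, 0],
    [0, 0.21, 0],
    [0, 0.21, 0],
    [0, 0.21, 0],
    [0, 0.21, 0]
  ]
}}

```text
clock: 7.23
tcp_pos: [0.5381, 0.101, 0.1616]
orientation: [[-0.89, 0.012, 0.455], [0.007, 1.0, -0.014], [-0.455, -0.009, -0.89]]
wrist_force: [0.9, 0.8, 0.1]
opening: 0.599
grip_force: 0.0
```

```bash
python3 - <<'E'
from h import *
s=state();print(s["clock"],s["tcp_pos"],s["qpos"].round(2),s["dq"].round(2))
R=ori(27,-.0125);Kn=np.array([.622,.018,.074]);
plan(Kn-.08*R[:,2],R,1);plan(Kn,R,1)
E
```

```text
7.2333 [0.53813349 0.10102277 0.1616364 ] [ 0.43  0.69 -1.2   2.29  1.58  0.87 -0.3 ] [-0.01  0.01 -0.    0.01 -0.01 -0.    0.01]
slide [-35.4, -81.7, 56.1] dr [-0.008, 0.002, 0.005]
slide [-35.3, -81.1, 136.1] dr [-0.008, 0.002, 0.005]
```

Call:
{"op": "send_rows", "data": {
  "fingers": [0.6, 0.6, 0.6, 0.6, 0.6, 0.6, 0.6, 0.6],
  "slide": [
    [-12, -27, 19],
    [-24, -54, 38],
    [-35, -82, 56],
    [-35, -82, 56],
    [-35, -82, 56],
    [-35, -82, 56],
    [-35, -82, 56],
    [-35, -82, 56]
  ],
  "dr": [
    [0, 0, 0],
    [0, 0, 0],
    [0, 0, 0],
    [0, 0, 0],
    [0, 0, 0],
    [0, 0, 0],
    [0, 0, 0],
    [0, 0, 0]
  ]
}}

```text
clock: 7.9
tcp_pos: [0.5942, 0.0202, 0.1297]
orientation: [[-0.89, 0.009, 0.456], [0.005, 1.0, -0.011], [-0.456, -0.008, -0.89]]
wrist_force: [0.6, 0.1, -0.6]
opening: 0.599
grip_force: 0.0
```

```bash
python3 - <<'E'
from h import *
s=state();print(s["clock"],s["tcp_pos"],s["qpos"].round(2))
R=ori(27,-.0125);Kn=np.array([.622,.018,.074]);
plan(Kn-.08*R[:,2],R,1);plan(Kn,R,1)
E
```

```text
7.9 [0.5941598  0.0202019  0.12970236] [ 0.59  0.79 -1.13  2.22  1.69  0.8  -0.12]
slide [0.5, -1.8, 1.1] dr [-0.005, 0.003, 0.006]
slide [0.7, -1.4, 81.1] dr [-0.005, 0.003, 0.006]
```

Call:
{"op": "send_rows", "data": {
  "fingers": [0.6, 0.6, 0.6, 0.6, 0.6, 0, 0, 0, 0, 0, 0, 0],
  "slide": [
    [1, -2, 25],
    [1, -2, 50],
    [1, -2, 70],
    [1, -2, 77],
    [1, -2, 77],
    [1, -2, 77],
    [1, -2, 77],
    [1, -2, 77],
    [1, -2, 77],
    [1, -2, 77],
    [1, -2, 77],
    [1, -2, 77]
  ],
  "dr": [
    [0, 0, 0],
    [0, 0, 0],
    [0, 0, 0],
    [0, 0, 0],
    [0, 0, 0],
    [0, 0, 0],
    [0, 0, 0],
    [0, 0, 0],
    [0, 0, 0],
    [0, 0, 0],
    [0, 0, 0],
    [0, 0, 0]
  ]
}}

```text
clock: 8.9
tcp_pos: [0.6292, 0.0202, 0.0613]
orientation: [[-0.889, 0.006, 0.457], [0.005, 1.0, -0.003], [-0.457, -0.001, -0.889]]
wrist_force: [1.8, 6.9, -3.1]
opening: 0.185
grip_force: 30.0
```

Call:
{"op": "send_rows", "data": {
  "fingers": [0, 0, 0, 0, 0, 0, 0, 0, 0, 0, 0],
  "slide": [
    [0, 5, 0],
    [0, 10, 0],
    [0, 15, 0],
    [0, 20, 0],
    [0, 25, 0],
    [0, 30, 0],
    [0, 35, 0],
    [0, 39, 0],
    [0, 43, 0],
    [0, 43, 0],
    [0, 43, 0]
  ],
  "dr": [
    [0, 0, 0],
    [0, 0, 0],
    [0, 0, 0],
    [0, 0, 0],
    [0, 0, 0],
    [0, 0, 0],
    [0, 0, 0],
    [0, 0, 0],
    [0, 0, 0],
    [0, 0, 0],
    [0, 0, 0]
  ]
}}

```text
clock: 9.82
tcp_pos: [0.63, 0.0566, 0.0612]
orientation: [[-0.889, 0.015, 0.458], [0.008, 1.0, -0.017], [-0.458, -0.011, -0.889]]
wrist_force: [-2.9, -2.6, 8.0]
opening: 0.182
grip_force: 30.1
```

Call:
{"op": "send_rows", "data": {
  "fingers": [0, 0, 0, 0, 0],
  "slide": [
    [0, 3, 0],
    [0, 6, 0],
    [0, 8, 0],
    [0, 8, 0],
    [0, 8, 0]
  ],
  "dr": [
    [0, 0, 0],
    [0, 0, 0],
    [0, 0, 0],
    [0, 0, 0],
    [0, 0, 0]
  ]
}}

```text
clock: 10.23
tcp_pos: [0.6302, 0.0642, 0.0612]
orientation: [[-0.889, 0.016, 0.458], [0.008, 1.0, -0.018], [-0.458, -0.012, -0.889]]
wrist_force: [-3.9, -3.4, 9.0]
opening: 0.185
grip_force: 30.1
```

Call:
{"op": "send_rows", "data": {
  "fingers": [0.5, 0.5, 0.5, 0.5, 0.5, 0.5, 0.5, 0.5, 0.5],
  "slide": [
    [0, 0, 0],
    [0, 0, 0],
    [0, 0, 0],
    [0, 0, 0],
    [0, 0, -20],
    [0, 0, -50],
    [0, 0, -80],
    [0, 0, -80],
    [0, 0, -80]
  ],
  "dr": [
    [0, 0, 0],
    [0, 0, 0],
    [0, 0, 0],
    [0, 0, 0],
    [0, 0, 0],
    [0, 0, 0],
    [0, 0, 0],
    [0, 0, 0],
    [0, 0, 0]
  ]
}}

```text
clock: 10.98
tcp_pos: [0.5936, 0.0673, 0.1326]
orientation: [[-0.889, 0.012, 0.458], [0.007, 1.0, -0.013], [-0.458, -0.009, -0.889]]
wrist_force: [-0.1, -1.0, -0.3]
opening: 0.502
grip_force: 0.0
```

```bash
python3 - <<'E'
from h import *
s=state();print(s["clock"],s["tcp_pos"],s["qpos"].round(2))
a=get_image("side");b=get_image("top")
z=lambda im,x,y,w,h:cv2.resize(im[y:y+h,x:x+w],(400,300),interpolation=2)
cv2.imwrite("pics/c3.png",np.hstack([z(a,240,185,100,75),z(b,240,145,100,75)]))
R=ori(27,0);G=np.array([.622,-.05,.076]);
plan(G-.07*R[:,2],R,1);plan(G,R,1)
for q in["latch_lug","jaw_knob"]:
  for c in("side","top"): print(q,c,[(d["centre"],d["score"]) for d in spot_point(q,c)])
print(proj("side",[.622,-.05,.073]),proj("top",[.622,-.05,.073]))
E
```

```text
10.9833 [0.59360069 0.06733086 0.13257145] [ 0.49  0.8  -1.14  2.21  1.67  0.86 -0.2 ]
slide [-1.8, -116.6, 12.0] dr [-0.014, 0.002, -0.008]
slide [-1.7, -115.6, 82.0] dr [-0.014, 0.002, -0.008]
latch_lug side [([293.4, 224.2], 0.64), ([244.1, 265.0], 0.56)]
latch_lug top [([291.5, 190.7], 0.6)]
jaw_knob side [([264.1, 210.2], 0.55)]
jaw_knob top [([257.8, 189.3], 0.72)]
[[291.91787466 226.39102469]] [[292.26575127 189.74819041]]
```

View pics/c3.png

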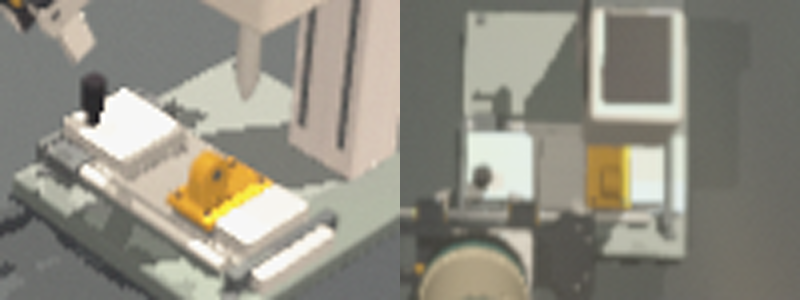

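The jaw is wide open (knob at side (263,210)), and the latch is unmoved with its lug at side (292,227).

Call:
{"op": "send_rows", "data": {
  "fingers": [0.5, 0.5, 0.5, 0.5, 0.5, 0.5, 0.5],
  "slide": [
    [0, -35, 0],
    [-1, -70, 0],
    [-2, -105, 6],
    [-2, -117, 12],
    [-2, -117, 12],
    [-2, -117, 12],
    [-2, -117, 12]
  ],
  "dr": [
    [0, 0, 0],
    [0, 0, 0],
    [-0.014, 0.002, -0.008],
    [-0.014, 0.002, -0.008],
    [-0.014, 0.002, -0.008],
    [-0.014, 0.002, -0.008],
    [-0.014, 0.002, -0.008]
  ]
}}

```text
clock: 11.87
tcp_pos: [0.5989, -0.0478, 0.1224]
orientation: [[-0.891, -0.003, 0.454], [-0.001, 1.0, 0.004], [-0.454, 0.003, -0.891]]
wrist_force: [-0.8, 1.0, 0.5]
opening: 0.501
grip_force: 0.0
```

```bash
python3 - <<'E'
from h import *
s=state();print(s["clock"],s["tcp_pos"],s["qpos"].round(2))
R=ori(27,0);G=np.array([.622,-.05,.076]);
plan(G,R,1)
E
```

```text
11.8667 [ 0.59886862 -0.04776105  0.12236032] [ 0.76  0.81 -1.11  2.2   1.71  0.71  0.03]
slide [0.5, -2.5, 70.6] dr [0.004, 0.0, 0.001]
```

Call:
{"op": "send_rows", "data": {
  "fingers": [0.5, 0.5, 0.5, 0.5, 0.5, 0, 0, 0, 0, 0, 0, 0, 0],
  "slide": [
    [0, -2, 25],
    [0, -2, 50],
    [0, -2, 65],
    [0, -2, 70],
    [0, -2, 70],
    [0, -2, 70],
    [0, -2, 70],
    [0, -2, 70],
    [0, -2, 70],
    [0, -2, 70],
    [0, -2, 70],
    [0, -2, 70],
    [0, -2, 70]
  ],
  "dr": [
    [0, 0, 0],
    [0, 0, 0],
    [0, 0, 0],
    [0, 0, 0],
    [0, 0, 0],
    [0, 0, 0],
    [0, 0, 0],
    [0, 0, 0],
    [0, 0, 0],
    [0, 0, 0],
    [0, 0, 0],
    [0, 0, 0],
    [0, 0, 0]
  ]
}}

```text
clock: 12.95
tcp_pos: [0.6306, -0.0499, 0.0607]
orientation: [[-0.89, -0.003, 0.455], [-0.002, 1.0, 0.004], [-0.455, 0.003, -0.89]]
wrist_force: [-3.0, 3.4, 5.9]
opening: 0.146
grip_force: 29.9
```

```bash
python3 - <<'E'
from h import *
s=state();print(s["clock"],s["tcp_pos"],s["qpos"].round(2),s["opening"],s["wrist_force"])
R=ori(27,0);p=np.array(s["tcp_pos"])
plan(p+[0,0,.014],R);plan(p+[-.08,0,.02],R);plan(p+[-.08,0,.06],R)
E
```

```text
12.95 [ 0.63060782 -0.04988866  0.06072622] [ 0.7   0.96 -1.05  2.16  1.87  0.76 -0.04] 0.14603505061299632 [-3.02239957  3.41503126  5.92267344]
slide [-6.4, 0.0, -12.5] dr [0.004, 0.001, 0.002]
slide [62.1, 0.3, -54.2] dr [0.004, 0.001, 0.002]
slide [43.9, 0.5, -89.8] dr [0.004, 0.001, 0.002]
```

Call:
{"op": "send_rows", "data": {
  "fingers": [0, 0, 0, 0, 0, 0, 0, 0, 0, 0, 0],
  "slide": [
    [-3, 0, -6],
    [-6, 0, -13],
    [2, 0, -19],
    [20, 0, -29],
    [38, 0, -39],
    [55, 0, -50],
    [50, 0, -70],
    [44, 0, -90],
    [44, 0, -90],
    [44, 0, -90],
    [44, 0, -90]
  ],
  "dr": [
    [0, 0, 0],
    [0, 0, 0],
    [0, 0, 0],
    [0, 0, 0],
    [0, 0, 0],
    [0, 0, 0],
    [0, 0, 0],
    [0, 0, 0],
    [0, 0, 0],
    [0, 0, 0],
    [0, 0, 0]
  ]
}}

```text
clock: 13.87
tcp_pos: [0.5502, -0.0534, 0.1197]
orientation: [[-0.891, 0.001, 0.454], [0.001, 1.0, -0.002], [-0.454, -0.001, -0.891]]
wrist_force: [-0.8, 0.6, -2.4]
opening: 0.147
grip_force: 29.9
```

```bash
python3 - <<'E'
from h import *
s=state();print(s["clock"],s["tcp_pos"],s["qpos"].round(2),s["opening"],s["grip_force"],s["wrist_force"])
a=get_image("side");b=get_image("top")
z=lambda im,x,y,w,h:cv2.resize(im[y:y+h,x:x+w],(400,300),interpolation=2)
cv2.imwrite("pics/c4.png",np.hstack([z(a,230,185,120,90),z(b,240,145,140,105)]))
# place: lug grasp at tray; latch x axis along tray x (yaw -.099)
for yw in(-.1,):
  R=ori(27,yw);c,sn=np.cos(yw),np.sin(yw)
  G=np.array([.4707-.012*c,-.3023-.012*sn,.006+.036])
  for h in(.08,.02,0):plan(G+[0,0,h],R,1)
E
```

```text
13.8667 [ 0.55021419 -0.05341946  0.11967244] [ 0.8   0.78 -1.14  2.33  1.8   0.71 -0.1 ] 0.14732735812507544 29.945471584796906 [-0.81575361  0.58214631 -2.40049155]
slide [79.9, -249.5, -25.3] dr [0.046, -0.001, 0.088]
slide [107.1, -249.5, 28.2] dr [0.046, -0.001, 0.088]
slide [116.1, -249.5, 46.1] dr [0.046, -0.001, 0.088]
```

View pics/c4.png

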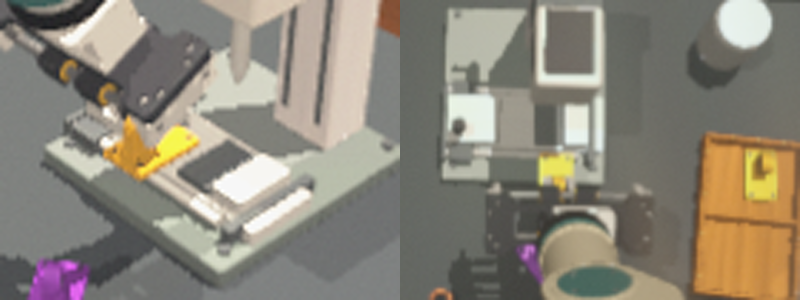

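The latch is gripped and level at side (273,228), clear of the machine. Now I carry it over the tray.

Call:
{"op": "send_rows", "data": {
  "fingers": [0, 0, 0, 0, 0, 0, 0, 0, 0, 0, 0, 0, 0],
  "slide": [
    [10, -30, -3],
    [20, -60, -6],
    [30, -90, -9],
    [39, -120, -12],
    [48, -150, -15],
    [58, -180, -18],
    [68, -210, -21],
    [76, -235, -24],
    [80, -250, -25],
    [80, -250, -25],
    [80, -250, -25],
    [80, -250, -25],
    [80, -250, -25]
  ],
  "dr": [
    [0.006, 0, 0.01],
    [0.01, 0, 0.02],
    [0.015, 0, 0.03],
    [0.02, 0, 0.04],
    [0.026, 0, 0.05],
    [0.031, 0, 0.06],
    [0.036, 0, 0.07],
    [0.042, 0, 0.08],
    [0.046, -0.001, 0.088],
    [0.046, -0.001, 0.088],
    [0.046, -0.001, 0.088],
    [0.046, -0.001, 0.088],
    [0.046, -0.001, 0.088]
  ]
}}

```text
clock: 15.05
tcp_pos: [0.4687, -0.2999, 0.1057]
orientation: [[-0.886, 0.095, 0.453], [0.086, 0.995, -0.042], [-0.455, 0.001, -0.89]]
wrist_force: [-0.3, 1.2, -2.3]
opening: 0.145
grip_force: 29.9
```

```bash
python3 - <<'E'
from h import *
s=state();print(s["clock"],s["tcp_pos"],s["qpos"].round(2),s["opening"],s["grip_force"],s["wrist_force"])
a=get_image("side");b=get_image("top")
z=lambda im,x,y,w,h:cv2.resize(im[y:y+h,x:x+w],(400,300),interpolation=2)
cv2.imwrite("pics/c5.png",np.hstack([z(a,280,262,128,96),z(b,300,170,140,105)]))
yw=-.1;R=ori(27,yw);c,sn=np.cos(yw),np.sin(yw)
G=np.array([.4707-.012*c,-.3023-.012*sn,.006+.036])
for h in(.08,.02,0):plan(G+[0,0,h],R,1)
E
```

```text
15.05 [ 0.46868624 -0.29989414  0.10568021] [ 1.31  0.74 -0.93  2.27  1.79  0.34  0.4 ] 0.14487135081522337 29.945578426122665 [-0.33561673  1.18033701 -2.3022522 ]
slide [1.3, -1.8, -0.1] dr [0.003, 0.001, 0.003]
slide [28.7, -1.8, 53.4] dr [0.003, 0.001, 0.003]
slide [37.8, -1.8, 71.2] dr [0.003, 0.001, 0.003]
```

View pics/c5.png

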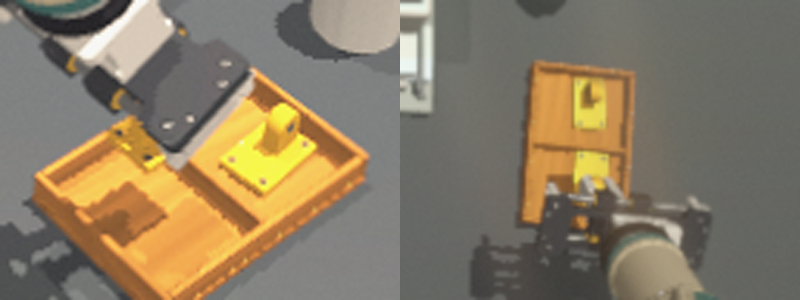

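Call:
{"op": "send_rows", "data": {
  "fingers": [0, 0, 0, 0, 0, 0, 0, 0, 0],
  "slide": [
    [8, -2, 15],
    [16, -2, 30],
    [24, -2, 45],
    [30, -2, 57],
    [32, -2, 61],
    [34, -2, 65],
    [35, -2, 67],
    [35, -2, 67],
    [35, -2, 67]
  ],
  "dr": [
    [0, 0, 0],
    [0, 0, 0],
    [0, 0, 0],
    [0, 0, 0],
    [0, 0, 0],
    [0, 0, 0],
    [0, 0, 0],
    [0, 0, 0],
    [0, 0, 0]
  ]
}}

```text
clock: 15.9
tcp_pos: [0.4677, -0.3039, 0.0309]
orientation: [[-0.886, 0.098, 0.454], [0.087, 0.995, -0.045], [-0.456, -0.001, -0.89]]
wrist_force: [0.4, 1.2, -2.8]
opening: 0.148
grip_force: 29.9
```

Call:
{"op": "send_rows", "data": {
  "fingers": [0, 0, 0, 0, 0],
  "slide": [
    [1, 0, 1],
    [1, 0, 2],
    [1.5, 0, 3.5],
    [2, 0, 4],
    [2, 0, 4]
  ],
  "dr": [
    [0, 0, 0],
    [0, 0, 0],
    [0, 0, 0],
    [0, 0, 0],
    [0, 0, 0]
  ]
}}

```text
clock: 16.32
tcp_pos: [0.4678, -0.3042, 0.0267]
orientation: [[-0.886, 0.098, 0.454], [0.087, 0.995, -0.046], [-0.456, -0.001, -0.89]]
wrist_force: [-2.8, -0.7, 3.7]
opening: 0.146
grip_force: 29.9
```

Call:
{"op": "send_rows", "data": {
  "fingers": [0.4, 0.4, 0.4, 0.4, 0.4, 0.4, 0.4, 0.4, 0.4, 0.4, 0.4],
  "slide": [
    [0, 0, 0],
    [0, 0, 0],
    [0, 0, 0],
    [0, 0, 0],
    [0, 0, 0],
    [0, 0, -15],
    [0, 0, -40],
    [0, 0, -75],
    [-25, 0, -110],
    [-25, 0, -110],
    [-25, 0, -110]
  ],
  "dr": [
    [0, 0, 0],
    [0, 0, 0],
    [0, 0, 0],
    [0, 0, 0],
    [0, 0, 0],
    [0, 0, 0],
    [0, 0, 0],
    [0, 0, 0],
    [0, 0, 0],
    [0, 0, 0],
    [0, 0, 0]
  ]
}}

```text
clock: 17.23
tcp_pos: [0.4419, -0.3023, 0.1391]
orientation: [[-0.884, 0.098, 0.457], [0.085, 0.995, -0.05], [-0.46, -0.005, -0.888]]
wrist_force: [-0.3, 0.7, -0.6]
opening: 0.402
grip_force: 0.0
```

```bash
python3 - <<'E'
from h import *
s=state();print(s["clock"],s["tcp_pos"],s["opening"],s["wrist_force"])
a=get_image("side");b=get_image("top")
z=lambda im,x,y,w,h:cv2.resize(im[y:y+h,x:x+w],(400,300),interpolation=2)
cv2.imwrite("pics/c6.png",np.vstack([np.hstack([z(a,280,262,128,96),z(b,300,170,140,105)]),np.hstack([z(a,120,130,240,180),z(b,100,120,240,180)])]))
E
```

```text
17.2333 [ 0.44187184 -0.30229562  0.13913488] 0.4022080023790916 [-0.27177131  0.73359056 -0.61973662]
```

View pics/c6.png

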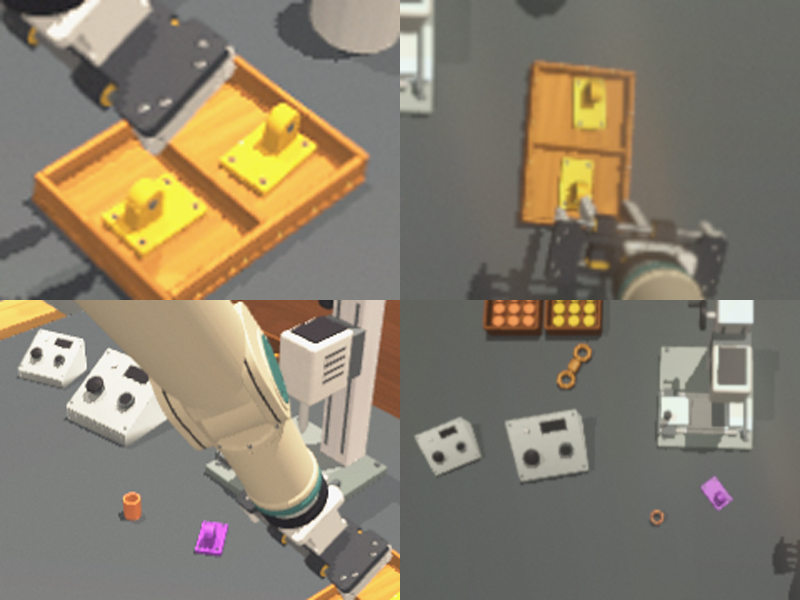

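The latch lies flat and lug up in the tray's empty half (side (329,328)). The jaw is open, the bystanders are unmoved, and the gripper is clear. Handing in.

```bash
python3 -c "
from workcell import *
print(job_done())"
```

```text
the job is handed in; nothing more can be done
None
```

I pressed and released the stop button, pulled the vise jaw about 44 mm open and left it there, set the latch down flat and lug up in the tray's empty half, and handed the job in at about 17 s; no verdict was returned.

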